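Crank the flywheel charger for the torch

TASK

Charge the torch: by its orange handle, crank the flywheel charger counter-clockwise (seen from above) until the steel flywheel itself turns at about 1.2 rad/s, and keep the flywheel between 1.0 and 1.4 rad/s for at least 6 seconds without a break, never above 1.9 rad/s. Then bring the flywheel to a stop with its yellow mark in line with the red pointer and let go of the handle. Touch neither the flywheel disc nor the torch, and leave the other things on the ledge where they are.

Things in the scene. Friction and masses are not known exactly. Their poses are not given: they have to be found in the camera images.
- flywheel (a joint): angle of the steel flywheel disc, rad, growing counter-clockwise seen from above, without stops (it counts on past 2 pi); 0 or any 2 pi n = yellow mark at the red pointer; starts at rest within half a turn of 0. Resisted by dynamo drag 0.012 N m s/rad plus dry friction, mostly of the drag shoe: nominally 0.035 N m in all but anything from 0.01 to 0.07 N m. It coasts, and stays put once at rest.
- disc (a point): bare dark steel flywheel, radius 130 mm, 14 mm thick, top 50 mm above the ledge, with a yellow mark and five black dots near its rim; 4.7 kg, inertia 0.040 kg m2 (nominal, up to about 35 % off); this point at the centre of its top, +x axis towards the yellow mark. Not to be touched. It follows the crank with a time constant of about 0.6 s.
- mark (a point): outer end of the yellow mark (36 mm long radially, 30 mm wide) on top of the disc, 128 mm from the axis, 50 mm above the ledge; turns with the disc
- pointer (a point): tip of the fixed red pointer over the disc's rim, 128 mm from the axis and 56 mm above the ledge; the pointer is a red block rising to 64 mm above the ledge just outside the rim. The charger as a whole is fixed, its place and turn differ from run to run.
- axis (a point): point on the fixed upright axis of disc and crank, 50 mm above the ledge. The aluminium crank arm (26 mm wide, top 72 mm above the ledge) drives the disc only through a slipping magnetic coupling: torque on the disc = 0.055 N m s/rad x (crank speed - disc speed), so the disc runs slower than the crank (1.2 rad/s needs 1.7 to 2.8 rad/s at the crank).
- handle (a point): middle of the upright orange handle sleeve on the crank arm: a cylinder of 32 mm diameter from 75 to 149 mm above the ledge; this point lies on its centre line 120 mm above the ledge and 75 mm from the axis. The sleeve spins freely on its pin, so a gripper holding it from above can go round without turning. The crank starts at any angle and turns without stops.
- shoe: blue drag shoe, 28 x 28 x 16 mm with small black feet, lying loose on the disc's rim inside a fixed grey guide frame (rising to 64 mm above the ledge) on the right seen from the axis towards the pointer; it rubs on the disc by its weight, nominally 43 g but anything from 12 to 75 g. Origin under its middle. To be left alone.
- torch: black torch, 140 mm long, 37 mm thick, lying in the charger's dock beside the disc (on the left seen from the axis towards the pointer), highest point 59 mm above the ledge (its red switch at 57 mm); origin under its middle. To be left alone.
- jar: glass jar with brass twist cap, 76 mm across, 110 mm tall; origin at the centre of its underside. Bystander.
- dish: speckled white ceramic ring dish, 110 mm across, 28 mm high; origin at the centre of its underside. Bystander.
- whistle: blue plastic whistle, 52 mm long, 18 mm high, lying flat; origin under its round end. Bystander.
- keys: steel key ring with a key, 84 mm long, 6 mm high, lying flat; origin at the ring's centre. Bystander.
- mug: blue mug, 80 mm across, 90 mm tall; origin at the centre of its underside. Bystander.

How it is judged:
By the outcome, as a careful person would: the job done as asked, in the order asked, and still so for the second after the job is handed in, with the robot touching nothing.
It also fails if it takes over 61 s, if anything falls off the work surface, if the arm or the gripper's body presses on something with over 40 N, if the wrist force passes 120 N, or if a joint passes its speed limit or range.

ROBOT

A 6-joint arm with a two-finger parallel gripper is mounted at the origin on the work surface. World frame = base frame: x ahead of the robot, y to its left, z up, the work surface at z = 0. Lengths are in mm, angles in degrees, forces in N, time in s.
With the tool pointing down it reaches from about 300 to 850 mm from the base axis. Payload 4.2 kg.
Tool frame: the origin (TCP) lies midway between the tips of the shut fingers; the grasp point (between the pads) lies 19 mm behind it; z points along the fingers, y is the line along which they close (so a half turn about z gives the same grasp; the last joint's range is limited). The gripper opens to 91 mm and grips with 3 to 60 N. Pads are 32 mm wide; open, the fingers measure 118 mm over their backs; the gripper's body (76 mm by 178 mm) begins 60 mm behind the grasp point.
Start: joints at [-74.026, 18.312, 89.639, -0, 72.044, -1.146], TCP at [169.268, -549.538, 213.976] pointing down, gripper open.
Joint ranges: [-177.97, 177.97], [-48.28, 115.42], [12.27, 149.76], [-77.06, 257.06], [2.81, 150.46], [-146.56, 146.56]. Speed limits (degrees/s): [147.25, 147.25, 180, 180, 180, 180].

INTERFACE

Orientations are given as [roll, pitch, yaw] about the fixed x, y, z axes, in that order (R = Rz(yaw) Ry(pitch) Rx(roll)).
In Python, from workcell import env gives the robot as it stands.
- The arm moves only by the tool send_rows, never from a script. Its argument "steps" is a list that holds one entry, the list of rows, each a list of 5 numbers: the shift along the tool's x, y, z scaled (see below), then the turn about the tool's z scaled (see below), then the opening, from 0 (shut) to 1 (fully open). In form: [[[dx, dy, dz, yaw, fingers], ...]]. A call has 1 to 5 rows; each row shifts and turns the commanded pose from where the row before left it, along the tool's axes as they then stand; what a row does not reach is not made up. The controller multiplies each number of a shift by 0.04 m and each number of a turn by 0.12 rad. A row lasts 1/12 s, in which the tool goes at most 41.7 mm and 7.16 degrees, less where a joint would pass 70% of its speed; a pose out of reach is approached as far as the arm can. A call with a number of a shift or a turn outside -1 to 1 is refused whole. A call with a gripper value outside its range is refused whole. The fingers move at their own pace and stop on an object; "squeeze" is the grip in N (left out, the last holds). Time passes only in rows, so rows that do not move let the fingers close. It gives the time, the measured TCP pose, the force, the opening and the grip force at its end, in the units of the state.
- env.state(): the state, without advancing time (a new reading comes with each control period).
- env.grab_frame(name): name is "scene" or "side" or "wrist"; returns a dict with "pixels" (420x560x3 uint8, red, green, blue), "depth" (420x560 float32, mm along the optical axis (not along the pixel's ray), 0 where there is no reading), "intrinsics" (3x3 intrinsics, pixels), "dist" ([k1, k2, p1, p2, k3] as OpenCV has them; the pictures are not rectified), "cam_to_world" (4x4, takes a point from camera to world coordinates). Camera axes: x right, y down, z forward; pixel columns grow to the right and rows downward; lengths in mm; the calibration is good to about 2 mm. A picture is of the moment at which its call begins.
- env.job_done(): hands the job in; it is judged then, once.
The state is a dict: "time_s": time; "qpos": joint angles; "qvel": joint speeds; "effort": joint torques, N m; "ee_pos": TCP position; "ee_rot": TCP orientation; "force": force on the tool from outside, world axes, zero at the start; "torque": the same for the moment, N m; "gripper_width": finger opening in mm; "gripper_force": force on a finger pad.
Only numpy, scipy, OpenCV 4.12 (cv2) and the standard library are available. Lean on these libraries where they do the work, as an engineer would, in place of code of your own. Each camera call takes 0.05 s, during which the arm holds its last target. There are 200 camera calls.

## Working session

There is one attempt and no reset: what is moved stays moved. The work goes in short steps, Python scripts to look and compute and a tool call to move; the robot and the scene stay as the last step left them, time stands still between calls to the robot, and variables do not carry over. Pictures are saved under pics/ and viewed, at most 10 in all, crops included, and the job is handed in when it is done.

Besides the shell and the picture viewer there is one more tool, called in YAML: its name, and indented under it one key for each argument. send_rows: Moves the arm, as the interface text tells. Shifts and turns lie within -1 to 1; 1 stands for 0.04 m of shift or 0.12 rad of turn. Its arguments: {"type":"object","properties":{"steps":{"type":"array"},"squeeze":{"type":"number"}},"required":["steps"]}

```bash
mkdir -p pics; ls; python3 - <<'E'
from workcell import env
import cv2,numpy as np
s=env.state();print(s['time_s'],s['ee_pos'],s['ee_rot'],s['gripper_width'])
ims=[]
for n in("scene","side"):
    f=env.grab_frame(n);np.savez(f'pics/{n}0.npz',**f);cv2.imwrite(f'pics/{n}0.png',f['pixels'][:,:,::-1])
    print(n,f['intrinsics'].tolist(),f['dist'],np.round(f['cam_to_world'],3).tolist())
E
```

```text
pics
0.0 [ 169.11313956 -549.00781893  213.13301174] [-1.79897604e+02 -8.06715813e-04  1.71220001e+01] 91.26907352874206
scene [[382.8696284701586, 0.0, 278.6105047968415], [0.0, 382.8696284701586, 209.55765760493003], [0.0, 0.0, 1.0]] [-0.08427399  0.          0.          0.          0.        ] [[0.731, 0.419, -0.539, 1103.159], [0.683, -0.435, 0.587, -617.4], [0.012, -0.797, -0.603, 763.035], [0.0, 0.0, 0.0, 1.0]]
side [[511.14068933570564, 0.0, 283.77102911636774], [0.0, 511.14068933570564, 211.24299189975747], [0.0, 0.0, 1.0]] [-0.01370496  0.          0.          0.          0.        ] [[-0.735, -0.471, 0.488, -335.687], [-0.678, 0.522, -0.517, 922.376], [-0.012, -0.711, -0.703, 1322.491], [0.0, 0.0, 0.0, 1.0]]
```

View pics/scene0.png

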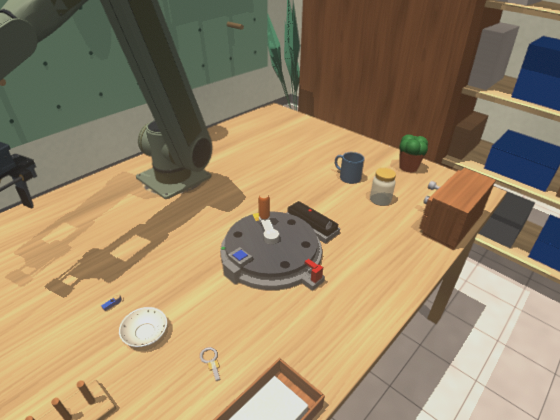

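View pics/side0.png

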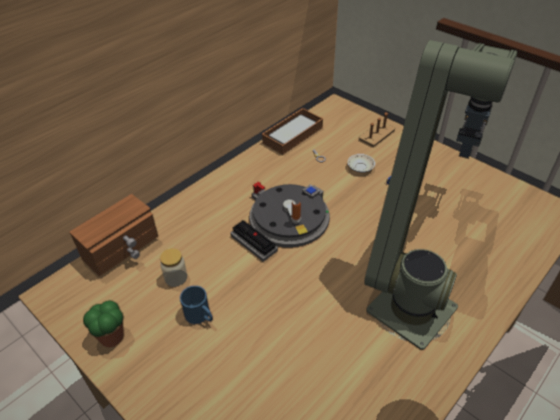

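The scene view shows the handle at (264,207), hub (271,234), mark (256,216), pointer (316,270) and shoe (240,256). In the side view the handle is at (296,211), mark (301,230) and pointer (258,188).

```bash
cat > h.py <<'E'
import numpy as np,cv2
def ray(f,uv):
    p=cv2.undistortPoints(np.float64(uv).reshape(-1,1,2),f['intrinsics'],f['dist']).reshape(-1,2)
    d=np.c_[p,np.ones(len(p))]@f['cam_to_world'][:3,:3].T
    return f['cam_to_world'][:3,3],d
def onplane(f,uv,z):
    o,d=ray(f,uv); return o+d*((z-o[2])/d[:,2])[:,None]
def tri(f,a,g,b):
    o,d=ray(f,a);p,e=ray(g,b);d=d[0]/np.linalg.norm(d[0]);e=e[0]/np.linalg.norm(e[0])
    t=np.linalg.lstsq(np.c_[d,-e],p-o,rcond=None)[0];A=o+d*t[0];B=p+e*t[1]
    return (A+B)/2,np.linalg.norm(A-B)
def blobs(f,lo,hi,roi,minA=15):
    h=cv2.cvtColor(f['pixels'],cv2.COLOR_RGB2HSV);m=cv2.inRange(h,np.array(lo),np.array(hi))
    k=np.zeros_like(m);x0,y0,x1,y1=roi;k[y0:y1,x0:x1]=1;m=m*k
    n,l,st,c=cv2.connectedComponentsWithStats(m)
    return [(c[i],st[i],l==i) for i in sorted(range(1,n),key=lambda i:-st[i,4]) if st[i,4]>=minA]
def pts(f,m):
    v,u=np.nonzero(m);z=f['depth'][v,u].astype(float);k=z>0
    p=cv2.undistortPoints(np.c_[u,v].astype(float).reshape(-1,1,2),f['intrinsics'],f['dist']).reshape(-1,2)
    P=np.c_[p*z[:,None],z][k]
    return P@f['cam_to_world'][:3,:3].T+f['cam_to_world'][:3,3]
E
python3 - <<'E'
from h import *
np.set_printoptions(precision=1,suppress=True)
S=dict(np.load('pics/scene0.npz'));D=dict(np.load('pics/side0.npz'))
for n,f,roi in(('scene',S,(215,185,345,295)),('side',D,(235,170,340,265))):
    for nm,lo,hi in(('yellow',(20,150,140),(32,255,255)),('orange',(5,150,60),(17,255,255)),('red',(0,170,90),(4,255,255)),('blue',(105,120,60),(125,255,255)),('dark',(0,0,20),(179,90,85))):
        for c,st,m in blobs(f,lo,hi,roi,12)[:2]:
            P=pts(f,m);print(n,nm,c,st,'depthpts med',np.median(P,0),'z',np.percentile(P[:,2],[5,50,95]))
    P=pts(f,np.ones((420,560),bool));print('table z',np.percentile(P[:,2],50))
    c=np.array([(271,234),(290,206)][n=='side'])
    hsv=cv2.cvtColor(f['pixels'],cv2.COLOR_RGB2HSV)
    for q in ([(264,207),(264,200),(256,216),(316,270),(312,264)] if n=='scene' else [(296,211),(296,204),(301,230),(258,188),(258,184)]):print(q,hsv[q[1],q[0]])
    x0,y0,x1,y1=roi
    cv2.imwrite(f'pics/{n}c.png',cv2.resize(f['pixels'][y0:y1,x0:x1,::-1],None,fx=4,fy=4,interpolation=cv2.INTER_CUBIC))
a=cv2.imread('pics/scenec.png');b=cv2.imread('pics/sidec.png')
h=max(a.shape[0],b.shape[0]);w=np.zeros((h,a.shape[1]+b.shape[1],3),np.uint8);w[:a.shape[0],:a.shape[1]]=a;w[:b.shape[0],a.shape[1]:]=b
cv2.imwrite('pics/both.png',cv2.resize(w,(800,int(h*800/w.shape[1]))))
E
```

```text
scene yellow [255.9 216.1] [253 213   6   8  33] depthpts med [439.8   4.4  50.9] z [48.9 50.9 52.7]
scene orange [263.5 207.1] [259 196  10  23 202] depthpts med [489.6 -11.3 118.2] z [ 85.2 118.2 146.9]
scene orange [315.4 275.4] [312 268  11  14  60] depthpts med [720.2 -59.4  44.2] z [29.  44.2 58.5]
scene red [313.7 265.8] [305 259  18  14 100] depthpts med [706.9 -46.5  62. ] z [58.9 62.  65.3]
scene blue [239.9 254.5] [234 250  13  10  75] depthpts med [ 539.7 -151.6   65.8] z [64.  65.8 68.3]
scene dark [313.4 219. ] [289 202  50  41 618] depthpts med [570.2 122.4  42.5] z [15.  42.5 56.7]
scene dark [270.6 271.1] [239 257  69  21 318] depthpts med [ 630.7 -129.6   42.8] z [21.1 42.8 54.5]
table z 0.7746289632860339
(264, 207) [ 11 159 133]
(264, 200) [ 11 173 156]
(256, 216) [ 25 170 222]
(316, 270) [  2 189 216]
(312, 264) [  2 189 215]
side yellow [300.9 229.1] [296 225  11   9  56] depthpts med [445.5  13.5  52. ] z [48.2 52.  56.6]
side orange [296.  211.1] [293 204   7  15  96] depthpts med [468.4  11.2 120.2] z [ 90.7 120.2 146.2]
side red [258.5 185.3] [254 182  10   7  35] depthpts med [698.4 -39.4  65. ] z [57.  65.  70.2]
side blue [310.7 189.7] [307 187   9   6  36] depthpts med [ 539.6 -149.1   65.7] z [61.1 65.7 70.4]
side dark [280.8 219.4] [ 235  185   91   77 3863] depthpts med [528.5  19.7  49.4] z [16.3 49.4 56.8]
table z 0.6659980888730388
(296, 211) [ 11 180  78]
(296, 204) [  9  95 105]
(301, 230) [ 25 166 174]
(258, 188) [  2 192  57]
(258, 184) [  1 197 158]
```

View pics/both.png

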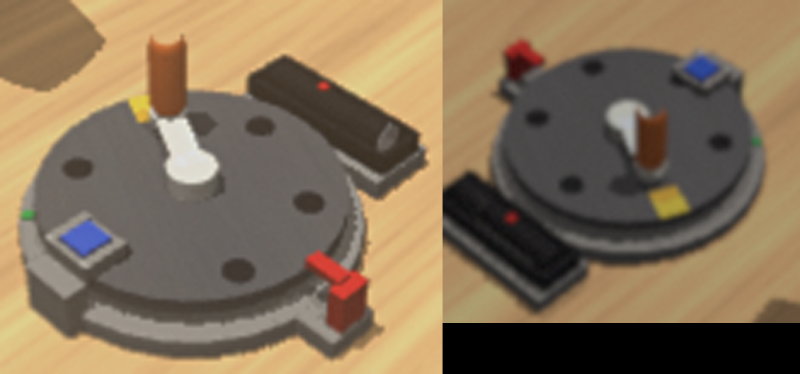

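The composite shows the five black dots and the yellow mark. I'll fit the axis from the dots in both views.

```bash
python3 - <<'E'
from h import *
from scipy.optimize import least_squares
np.set_printoptions(precision=1,suppress=True)
S=dict(np.load('pics/scene0.npz'));D=dict(np.load('pics/side0.npz'))
def C(x,y,o,k): return (o[0]+x/k,o[1]+y/k)
k=800/940  # composite scale: (520+420)->800, x4
k*=4
sa=[C(*q,(215,185),k) for q in((78,168),(260,126),(308,203),(238,271))]
sb=[C(q[0]-442.5,q[1],(235,170),k) for q in((593,67),(537,118),(571,185),(720,142))]
for n,f,sd in(('scene',S,sa),('side',D,sb)):
    g=cv2.cvtColor(f['pixels'],cv2.COLOR_RGB2GRAY);out=[]
    for u,v in sd:
        x0,y0=int(round(u))-7,int(round(v))-5;w=g[y0:y0+11,x0:x0+15].astype(float)
        t=(np.median(w)+w.min())/2;wt=np.clip(np.median(w)*.85-w,0,None)
        yy,xx=np.mgrid[0:11,0:15];out.append((x0+(wt*xx).sum()/wt.sum(),y0+(wt*yy).sum()/wt.sum()))
    P=onplane(f,out,50)[:,:2]
    r=least_squares(lambda p:np.hypot(*(P-p[:2]).T)-p[2],[570,-20,110])
    print(n,np.array(out),P,'fit',r.x,'res',r.fun,np.sort(np.degrees(np.arctan2(*(P-r.x[:2]).T[::-1]))))
m=blobs(D,(20,150,140),(32,255,255),(235,170,340,265))[0][0];print('mark side',onplane(D,[m],50))
h,e=tri(S,blobs(S,(5,150,60),(17,255,255),(215,185,345,260))[0][0],D,blobs(D,(5,150,60),(17,255,255),(235,170,340,265))[0][0]);print('handle',h,e)
hs=blobs(S,(5,150,60),(17,255,255),(215,185,345,260))[0][1];print(hs)
# pointer tip: left-top end in scene
for f,roi in((S,(215,185,345,295)),(D,(235,170,340,265))):
    M=blobs(f,(0,150,60),(5,255,255),roi)[0][2];P=pts(f,M);print('red',P[np.argsort(P[:,0])[:5]],onplane(f,[np.argwhere(M)[:,::-1][np.argmin(np.hypot(*(np.argwhere(M)[:,::-1]-[271,234] if f is S else np.argwhere(M)[:,::-1]-[290,206]).T))]],60))
E
```

```text
scene [[237.5 234. ]
 [291.  221.8]
 [305.3 244.1]
 [284.7 264.3]] [[460.3 -88.6]
 [533.3  58.4]
 [627.1  12.3]
 [638.2 -84.5]] fit [546.8 -41.7  99.3] res [-0.9  1.7 -2.5  1.7] [-151.5  -25.1   33.9   97.7]
side [[278.7 189.3]
 [262.3 204.2]
 [272.4 224. ]
 [316.2 211.4]] [[639.8 -84.8]
 [629.2  12.7]
 [534.7  59.7]
 [462.2 -88.9]] fit [548.4 -40.9  99.6] res [ 1.8 -2.7  1.8 -1. ] [-150.9  -25.7   33.6   97.8]
mark side [[445.6  11.8  50. ]]
handle [477.8   0.4 106.7] 1.0166397893713093
[259 196  10  23 202]
red [[666.   -3.4  22.7]
 [677.3 -46.3  64.9]
 [677.4 -38.   62.7]
 [677.8 -50.9  64.9]
 [678.3 -43.2  63.4]] [[674.8 -46.9  60. ]]
red [[676.9 -40.6  68.9]
 [677.9 -36.5  71. ]
 [679.1 -37.4  64.8]
 [680.1 -43.3  60.2]
 [680.2 -33.4  66.8]] [[680.2 -43.5  60. ]]
```

```bash
python3 - <<'E'
from h import *
from scipy.optimize import least_squares
np.set_printoptions(precision=1,suppress=True)
S=dict(np.load('pics/scene0.npz'));D=dict(np.load('pics/side0.npz'))
for n,f in(('scene',S),('side',D)):
    P=pts(f,np.ones((420,560),bool))
    q=P[(abs(P[:,2]-50)<3)&(np.hypot(P[:,0]-546,P[:,1]+41)<150)][:,:2]
    c=np.array([546.,-41.])
    for it in range(4):
        d=q-c;a=np.degrees(np.arctan2(d[:,1],d[:,0]))%360;r=np.hypot(*d.T)
        E=[]
        for b in range(0,360,6):
            k=(a>=b)&(a<b+6)&(r<137)
            if k.sum()>8: i=np.argsort(r[k])[-2];E.append(q[k][i])
        E=np.array(E);s=least_squares(lambda p:np.hypot(*(E-p[:2]).T)-p[2],[*c,130],loss='soft_l1',f_scale=2);c=s.x[:2]
    print(n,s.x,len(E),np.round(np.std(s.fun),1))
    t=P[(P[:,2]>70)&(P[:,2]<84)&(np.hypot(P[:,0]-546,P[:,1]+41)<30)];print('hub',np.median(t,0),t.min(0),t.max(0),len(t))
    t=P[(P[:,2]>85)&(P[:,2]<160)&(np.hypot(P[:,0]-478,P[:,1]-0)<40)];print('handle',np.median(t,0),t.min(0),t.max(0),len(t))
    t=t[t[:,2]>144];print('top',t.mean(0),len(t))
E
```

```text
scene [544.4 -39.7 129.1] 58 6.3
hub [542.6 -38.2  71.9] [517.7 -60.4  70.1] [565.9 -17.1  75.5] 140
handle [489.5 -11.1 119.9] [467.  -19.4  85.2] [497.7  10.7 150.7] 220
top [484.9  -7.8 146.5] 23
side [543.  -33.5 127.1] 60 8.2
hub [546.7 -29.7  73.4] [527.  -54.6  70.1] [562.8 -16.2  79.7] 54
handle [469.7  12.3 119.2] [460.2 -10.1  86.4] [491.5  21.2 151.8] 146
top [471.4   9.4 146.8] 20
```

send_rows:
  steps:
    - [[0,0,0,0.83,1],[0,0,0,0.83,1],[0,0,0,0.83,1],[0.48,-0.86,0,0,1],[0.48,-0.86,0,0,1]]

```text
time_s: 0.52
ee_pos: [207.4, -480.7, 212.9]
ee_rot: [-179.9, 0.0, -0.2]
force: [1.5, -0.5, 0.5]
gripper_width: 91.2
gripper_force: 0.0
```

send_rows:
  steps:
    - [[0.48,-0.86,0,0,1],[0.48,-0.86,0,0,1],[0.48,-0.86,0,0,1],[0.48,-0.86,0,0,1],[0.48,-0.86,0,0,1]]

```text
time_s: 0.93
ee_pos: [303.9, -306.8, 213.7]
ee_rot: [-180.0, 0.0, -0.0]
force: [0.7, 0.0, 0.6]
gripper_width: 91.3
gripper_force: 0.0
```

send_rows:
  steps:
    - [[0.48,-0.86,0,0,1],[0.48,-0.86,0,0,1],[0.48,-0.86,0,0,1],[0.48,-0.86,0,0,1],[0.48,-0.86,0,0,1]]

```text
time_s: 1.35
ee_pos: [399.9, -134.8, 213.8]
ee_rot: [180.0, 0.0, -0.0]
force: [1.9, -0.3, 0.3]
gripper_width: 90.8
gripper_force: 0.0
```

```bash
python3 - <<'E'
from workcell import env
import cv2,numpy as np
f=env.grab_frame("wrist");np.savez('pics/w1.npz',**f);cv2.imwrite('pics/w1.png',f['pixels'][:,:,::-1])
print(env.state()['ee_pos'],np.round(f['cam_to_world'],3).tolist())
E
```

```text
[ 403.14617434 -129.08539495  213.86425791] [[0.0, -0.96, -0.279, 478.898], [-1.0, -0.0, 0.0, -133.366], [-0.0, 0.279, -0.96, 385.563], [0.0, 0.0, 0.0, 1.0]]
```

View pics/w1.png

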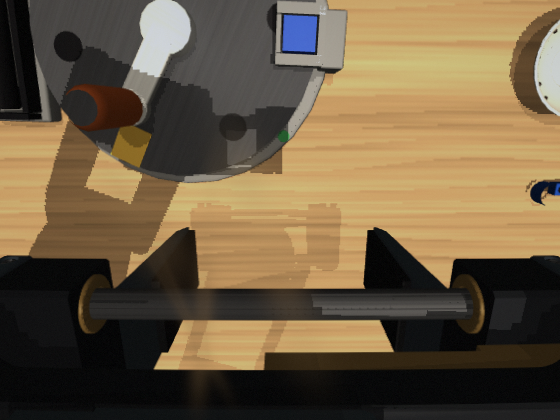

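The wrist view shows the hub disc at (165,27), the handle's top at about (83,107) and its base near (137,104), and the mark at (130,146).

```bash
python3 - <<'E'
from h import *
np.set_printoptions(precision=1,suppress=True)
f=dict(np.load('pics/w1.npz'))
m=blobs(f,(0,0,200),(179,40,255),(130,0,200,70))[0][2].astype(np.uint8)
# hub: left/right/top contour of rows 0..45
cs=max(cv2.findContours(m,0,cv2.CHAIN_APPROX_NONE)[0],key=len)[:,0]
e=cs[(cs[:,1]<35)&(cs[:,1]>1)];(c,ax,an)=cv2.fitEllipse(e.astype(np.float32));print('hub px',c,ax)
D=pts(f,m.astype(bool));print('hub z',np.median(D[:,2]))
for z in (72,74):print('hub',onplane(f,[c],z))
y=blobs(f,(20,120,80),(32,255,255),(90,110,170,180))
for b in y[:1]:print('mark',b[0],b[1],onplane(f,[b[0]],50))
o=blobs(f,(3,130,40),(17,255,255),(50,70,150,140))
print(o[0][0],o[0][1]);P=pts(f,o[0][2]);print('handle z',np.percentile(P[:,2],[1,99]),np.median(P,0))
print('base',onplane(f,[(131,104)],75),'top',onplane(f,[(84,107)],149))
for q in((67,47),(232,126)):print('dot',onplane(f,[q],50))
E
```

```text
hub px (164.8921661376953, 26.441059112548828) (47.70497512817383, 54.9155387878418)
hub z 72.95531512488208
hub [[543.5 -36.5  72. ]]
hub [[543.1 -37.2  74. ]]
mark [130.8 144.9] [ 111  126   40   42 1090] [[443.   12.9  50. ]]
[106.6 109.8] [  62   84   80   56 2326]
handle z [ -0.1 150. ] [476.8 -10.9 125.7]
base [[481.2  -2.3  75. ]] top [[479.   -1.4 149. ]]
dot [[532.1  61.9  50. ]]
dot [[460.6 -86.7  50. ]]
```

send_rows:
  steps:
    - [[0.475,-0.8,0,0,1],[0.475,-0.8,0,0,1],[0.475,-0.8,0,0,1],[0.475,-0.8,0,0,1],[0,0,0.5,0,1]]

```text
time_s: 1.82
ee_pos: [481.2, -4.2, 196.5]
ee_rot: [-179.9, -0.6, 0.3]
force: [1.6, -0.8, 1.3]
gripper_width: 91.3
gripper_force: 0.0
```

send_rows:
  steps:
    - [[0,0,0.8,0,1],[0,0,0.8,0,0.8],[0,0,0.6,0,0.7],[0,0,0,0,0.6],[0,0,0,0,0.5]]

```text
time_s: 2.23
ee_pos: [474.9, -8.9, 105.2]
ee_rot: [-180.0, 0.2, -0.0]
force: [-0.6, -0.1, 0.4]
gripper_width: 67.0
gripper_force: 0.0
```

send_rows:
  steps:
    - [[0,0,0,0,0],[0,0,0,0,0],[0,0,0,0,0],[0,0,0,0,0],[0,0,0,0,0]]
  squeeze: 20

```text
time_s: 2.65
ee_pos: [476.1, -8.7, 106.8]
ee_rot: [180.0, -0.1, -0.0]
force: [-0.1, 0.6, 0.4]
gripper_width: 34.1
gripper_force: 0.2
```

send_rows:
  steps:
    - [[0,0,0,0,0],[0,0,0,0,0],[0,0,0,0,0]]

```text
time_s: 2.9
ee_pos: [476.0, -8.7, 106.6]
ee_rot: [180.0, -0.1, -0.0]
force: [-1.6, 0.4, 5.6]
gripper_width: 31.4
gripper_force: 20.0
```

```bash
python3 - <<'E'
from workcell import env
from h import *
np.set_printoptions(precision=1,suppress=True)
s=env.state();print(s['time_s'],s['ee_pos'],s['force'],s['gripper_width'],s['gripper_force'])
f={}
for n in("scene","side"):
    f[n]=env.grab_frame(n);np.savez(f'pics/{n}1.npz',**f[n])
c,d=(cv2.resize(f[n]['pixels'][y0:y0+120,x0:x0+130,::-1],None,fx=3,fy=3,interpolation=cv2.INTER_CUBIC) for n,x0,y0 in(("scene",215,180),("side",230,160)))
cv2.imwrite('pics/g.png',np.hstack([c,d]))
E
```

```text
2.9 [476.   -8.7 106.6] [-1.6  0.4  5.6] 31.378789174736834 20.000629806309007
```

View pics/g.png

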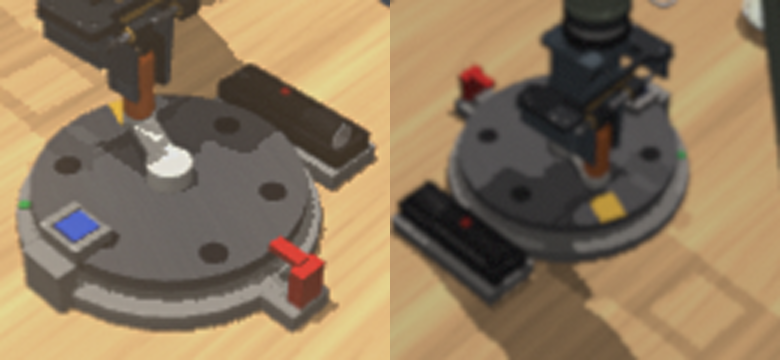

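The grip holds the handle at (476,-9), which puts the crank at about 156°. Next is a row planner for the crank circle.

```bash
cat > plan.py <<'E'
import sys,json,numpy as np
# usage: plan.py curX curY th0 axX axY deg,deg,...   (rows in tool units; tool x=+X, y=-Y)
x,y,t,ax,ay=map(float,sys.argv[1:6]);out=[]
steps=[]
for s in sys.argv[6].split(','):
    d,n=(s.split('x')+['1'])[:2];steps+=[float(d)]*int(n)
for d in steps:
    t+=d;X=ax+75*np.cos(np.radians(t));Y=ay+75*np.sin(np.radians(t))
    a=round((X-x)/40,2);b=round(-(Y-y)/40,2);x+=a*40;y-=b*40;out.append([a,b,0,0,0])
for i in range(0,len(out),5):print(json.dumps([out[i:i+5]]))
print('end',round(t%360,2),round(x,1),round(y,1))
E
python3 plan.py 476 -8.7 156.6 544.5 -38.5 4,7,10x13; python3 - <<'E'
from workcell import env
s=env.state();print(s['time_s'],s['ee_pos'])
E
```

```text
[[[-0.06, 0.12, 0, 0, 0], [-0.06, 0.22, 0, 0, 0], [-0.04, 0.33, 0, 0, 0], [0.01, 0.32, 0, 0, 0], [0.08, 0.32, 0, 0, 0]]]
[[[0.12, 0.3, 0, 0, 0], [0.18, 0.28, 0, 0, 0], [0.22, 0.24, 0, 0, 0], [0.26, 0.2, 0, 0, 0], [0.29, 0.15, 0, 0, 0]]]
[[[0.31, 0.1, 0, 0, 0], [0.32, 0.04, 0, 0, 0], [0.33, -0.02, 0, 0, 0], [0.32, -0.07, 0, 0, 0], [0.3, -0.12, 0, 0, 0]]]
end 297.6 579.2 -105.1
3.0 [476.03119369  -8.72981088 106.60449149]
```

send_rows:
  steps:
    - [[-0.06,0.12,0,0,0],[-0.06,0.22,0,0,0],[-0.04,0.33,0,0,0],[0.01,0.32,0,0,0],[0.08,0.32,0,0,0]]

```text
time_s: 3.42
ee_pos: [473.6, -61.7, 106.6]
ee_rot: [-180.0, -0.2, -0.0]
force: [1.8, 2.6, 4.3]
gripper_width: 31.3
gripper_force: 20.0
```

send_rows:
  steps:
    - [[0.12,0.3,0,0,0],[0.18,0.28,0,0,0],[0.22,0.24,0,0,0],[0.26,0.2,0,0,0],[0.29,0.15,0,0,0]]

```text
time_s: 3.83
ee_pos: [517.3, -108.2, 106.5]
ee_rot: [-179.9, -0.1, -0.1]
force: [2.2, 7.0, 7.2]
gripper_width: 31.4
gripper_force: 20.0
```

send_rows:
  steps:
    - [[0.31,0.1,0,0,0],[0.32,0.04,0,0,0],[0.33,-0.02,0,0,0],[0.32,-0.07,0,0,0],[0.3,-0.12,0,0,0]]

```text
time_s: 4.25
ee_pos: [579.5, -105.1, 106.5]
ee_rot: [-179.9, 0.1, -0.0]
force: [-2.8, 3.5, 9.4]
gripper_width: 31.4
gripper_force: 20.0
```

```bash
cat > look.py <<'E'
from workcell import env
from h import *
import sys,subprocess
A=np.array([544.5,-38.5])
for n,roi in(("scene",(215,185,345,295)),("side",(235,170,340,265))):
    if len(sys.argv)>1 and n not in sys.argv[1]:continue
    s=env.state();f=env.grab_frame(n)
    for c,st,m in blobs(f,(18,90,50),(34,255,255),roi,8)[:3]:
        p=onplane(f,[c],50)[0,:2]-A
        if 95<np.hypot(*p)<125:
            v,u=np.nonzero(m);q=onplane(f,np.c_[u,v].astype(float),50)[:,:2]-A;a0=np.arctan2(p[1],p[0]);a=(np.arctan2(q[:,1],q[:,0])-a0+np.pi)%(2*np.pi)-np.pi
            print(n,'t %.3f'%s['time_s'],'mark %.1f r %.0f area %d width %.1f deg'%(np.degrees(a0)%360,np.hypot(*p),st[4],np.degrees(np.ptp(a))))
    np.savez('pics/last_%s.npz'%n,**f)
s=env.state();e=s['ee_pos'];print('tcp',np.round(e,1),'crank %.1f'%(np.degrees(np.arctan2(e[1]+38.5,e[0]-544.5))%360),'F',np.round(s['force'],1))
E
python3 look.py; python3 plan.py 579.2 -105.1 297.6 544.5 -38.5 10x15
```

```text
scene t 4.250 mark 6.2 r 118 area 2736 width 196.3 deg
tcp [ 580.8 -104.3  106.5] crank 298.9 F [-1.5  3.   9.8]
[[[0.28, -0.18, 0, 0, 0], [0.24, -0.22, 0, 0, 0], [0.2, -0.26, 0, 0, 0], [0.15, -0.29, 0, 0, 0], [0.09, -0.31, 0, 0, 0]]]
[[[0.05, -0.33, 0, 0, 0], [-0.02, -0.32, 0, 0, 0], [-0.07, -0.32, 0, 0, 0], [-0.13, -0.3, 0, 0, 0], [-0.17, -0.28, 0, 0, 0]]]
[[[-0.22, -0.24, 0, 0, 0], [-0.26, -0.2, 0, 0, 0], [-0.29, -0.15, 0, 0, 0], [-0.31, -0.1, 0, 0, 0], [-0.33, -0.04, 0, 0, 0]]]
end 87.6 547.6 36.5
```

```bash
python3 - <<'E'
from h import *
A=np.array([544.5,-38.5])
for nm,n,roi in(('scene0','scene',(215,185,345,295)),('side0','side',(235,170,340,265)),('side1','side',(235,170,340,265)),('last_scene','scene',(215,185,345,295)),('last_side','side',(235,170,340,265))):
    f=dict(np.load(f'pics/{nm}.npz'))
    h=cv2.cvtColor(f['pixels'],cv2.COLOR_RGB2HSV)
    for lo in((20,130,50),(22,120,40)):
      for c,st,m in blobs(f,lo,(32,255,255),roi,4)[:3]:
        p=onplane(f,[c],50)[0,:2]-A;print(nm,lo,np.round(c),st[4],'r %.0f a %.1f'%(np.hypot(*p),np.degrees(np.arctan2(p[1],p[0]))),np.median(h[m],0))
c,d=(cv2.resize(np.load(f'pics/last_{n}.npz')['pixels'][y0:y0+120,x0:x0+130,::-1],None,fx=3,fy=3,interpolation=cv2.INTER_CUBIC) for n,x0,y0 in(("scene",215,180),("side",230,160)))
cv2.imwrite('pics/g2.png',np.hstack([c,d]))
E
```

```text
scene0 (20, 130, 50) [256. 216.] 39 r 114 a 157.4 [ 23. 169. 220.]
scene0 (22, 120, 40) [256. 215.] 30 r 120 a 157.0 [ 24.5 168.5 222. ]
side0 (20, 130, 50) [301. 229.] 73 r 112 a 153.2 [ 25. 165. 166.]
side0 (22, 120, 40) [302. 230.] 55 r 118 a 153.0 [ 25. 164. 166.]
side1 (20, 130, 50) [302. 229.] 79 r 112 a 155.4 [ 21. 170. 178.]
last_scene (20, 130, 50) [232. 236.] 94 r 112 a -143.8 [ 22. 174. 225.]
last_scene (22, 120, 40) [231. 235.] 65 r 114 a -144.7 [ 22. 174. 226.]
last_side (20, 130, 50) [320. 209.] 59 r 110 a -139.7 [ 21. 168. 181.]
last_side (22, 120, 40) [324. 210.] 11 r 123 a -142.1 [ 23. 166. 181.]
```

View pics/g2.png

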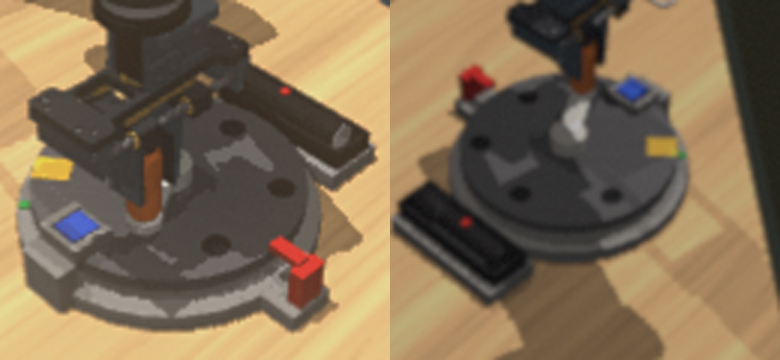

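The scene view shows the mark at about (232,236), clearly moving, at about 216°. The disc gained 61° in 1.25 s, so the friction looks low and I'll crank a little slower.

```bash
sed -i 's/(18,90,50),(34,255,255),roi,8/(20,130,50),(32,255,255),roi,8/' look.py; python3 plan.py 579.2 -105.1 297.6 544.5 -38.5 8.5x10
```

```text
[[[0.24, -0.15, 0, 0, 0], [0.21, -0.18, 0, 0, 0], [0.18, -0.21, 0, 0, 0], [0.15, -0.23, 0, 0, 0], [0.12, -0.26, 0, 0, 0]]]
[[[0.07, -0.26, 0, 0, 0], [0.04, -0.28, 0, 0, 0], [-0.01, -0.28, 0, 0, 0], [-0.05, -0.27, 0, 0, 0], [-0.09, -0.27, 0, 0, 0]]]
end 22.6 613.6 -9.5
```

send_rows:
  steps:
    - [[0.24,-0.15,0,0,0],[0.21,-0.18,0,0,0],[0.18,-0.21,0,0,0],[0.15,-0.23,0,0,0],[0.12,-0.26,0,0,0]]

```text
time_s: 4.77
ee_pos: [615.4, -64.5, 106.5]
ee_rot: [179.9, 0.0, -0.0]
force: [-2.2, 0.3, 8.5]
gripper_width: 31.6
gripper_force: 20.0
```

send_rows:
  steps:
    - [[0.07,-0.26,0,0,0],[0.04,-0.28,0,0,0],[-0.01,-0.28,0,0,0],[-0.05,-0.27,0,0,0],[-0.09,-0.27,0,0,0]]

```text
time_s: 5.18
ee_pos: [614.7, -10.0, 106.6]
ee_rot: [179.9, -0.1, 0.0]
force: [0.8, -0.4, 7.3]
gripper_width: 31.7
gripper_force: 20.0
```

```bash
python3 look.py scene; python3 plan.py 613.6 -9.5 22.6 544.5 -38.5 8.5x15
```

```text
scene t 5.183 mark 281.5 r 114 area 41 width 7.0 deg
tcp [613.7  -7.9 106.6] crank 23.9 F [0.7 2.4 6.9]
[[[-0.12, -0.24, 0, 0, 0], [-0.16, -0.23, 0, 0, 0], [-0.2, -0.2, 0, 0, 0], [-0.22, -0.17, 0, 0, 0], [-0.24, -0.14, 0, 0, 0]]]
[[[-0.26, -0.09, 0, 0, 0], [-0.27, -0.06, 0, 0, 0], [-0.28, -0.02, 0, 0, 0], [-0.27, 0.02, 0, 0, 0], [-0.27, 0.07, 0, 0, 0]]]
[[[-0.26, 0.1, 0, 0, 0], [-0.24, 0.14, 0, 0, 0], [-0.22, 0.18, 0, 0, 0], [-0.19, 0.2, 0, 0, 0], [-0.15, 0.23, 0, 0, 0]]]
end 150.1 479.6 -1.1
```

send_rows:
  steps:
    - [[-0.12,-0.24,0,0,0],[-0.16,-0.23,0,0,0],[-0.2,-0.2,0,0,0],[-0.22,-0.17,0,0,0],[-0.24,-0.14,0,0,0]]

```text
time_s: 5.65
ee_pos: [577.0, 29.7, 106.6]
ee_rot: [180.0, -0.1, 0.0]
force: [1.1, 0.3, 6.4]
gripper_width: 31.8
gripper_force: 20.0
```

send_rows:
  steps:
    - [[-0.26,-0.09,0,0,0],[-0.27,-0.06,0,0,0],[-0.28,-0.02,0,0,0],[-0.27,0.02,0,0,0],[-0.27,0.07,0,0,0]]

```text
time_s: 6.07
ee_pos: [522.2, 33.3, 106.5]
ee_rot: [-180.0, -0.1, 0.0]
force: [0.1, 2.7, 7.7]
gripper_width: 31.7
gripper_force: 20.0
```

```bash
python3 look.py scene; python3 plan.py 533.6 34.5 107.6 544.5 -38.5 8.5x15
```

```text
scene t 6.067 mark 334.2 r 111 area 123 width 16.6 deg
tcp [519.5  32.4 106.5] crank 109.5 F [-3.5  0.4 11.7]
[[[-0.55, 0.14, 0, 0, 0], [-0.24, 0.14, 0, 0, 0], [-0.22, 0.18, 0, 0, 0], [-0.19, 0.2, 0, 0, 0], [-0.15, 0.23, 0, 0, 0]]]
[[[-0.12, 0.25, 0, 0, 0], [-0.09, 0.27, 0, 0, 0], [-0.04, 0.27, 0, 0, 0], [0.0, 0.28, 0, 0, 0], [0.04, 0.27, 0, 0, 0]]]
[[[0.08, 0.27, 0, 0, 0], [0.12, 0.25, 0, 0, 0], [0.16, 0.23, 0, 0, 0], [0.18, 0.21, 0, 0, 0], [0.22, 0.17, 0, 0, 0]]]
end 235.1 501.6 -99.9
```

```bash
python3 plan.py 522 32.9 107.6 544.5 -38.5 9.4x15
```

```text
[[[-0.29, 0.11, 0, 0, 0], [-0.26, 0.17, 0, 0, 0], [-0.23, 0.2, 0, 0, 0], [-0.2, 0.23, 0, 0, 0], [-0.15, 0.27, 0, 0, 0]]]
[[[-0.11, 0.29, 0, 0, 0], [-0.06, 0.3, 0, 0, 0], [-0.01, 0.31, 0, 0, 0], [0.04, 0.3, 0, 0, 0], [0.09, 0.3, 0, 0, 0]]]
[[[0.14, 0.27, 0, 0, 0], [0.17, 0.25, 0, 0, 0], [0.22, 0.22, 0, 0, 0], [0.25, 0.18, 0, 0, 0], [0.28, 0.13, 0, 0, 0]]]
end 248.6 517.2 -108.3
```

send_rows:
  steps:
    - [[-0.29,0.11,0,0,0],[-0.26,0.17,0,0,0],[-0.23,0.2,0,0,0],[-0.2,0.23,0,0,0],[-0.15,0.27,0,0,0]]

```text
time_s: 6.53
ee_pos: [476.7, -7.0, 106.5]
ee_rot: [180.0, -0.0, 0.1]
force: [0.5, 1.7, 8.0]
gripper_width: 31.7
gripper_force: 20.0
```

send_rows:
  steps:
    - [[-0.11,0.29,0,0,0],[-0.06,0.3,0,0,0],[-0.01,0.31,0,0,0],[0.04,0.3,0,0,0],[0.09,0.3,0,0,0]]

```text
time_s: 6.95
ee_pos: [475.8, -67.5, 106.6]
ee_rot: [180.0, -0.1, -0.0]
force: [3.7, 1.8, 4.6]
gripper_width: 31.3
gripper_force: 20.0
```

send_rows:
  steps:
    - [[0.14,0.27,0,0,0],[0.17,0.25,0,0,0],[0.22,0.22,0,0,0],[0.25,0.18,0,0,0],[0.28,0.13,0,0,0]]

```text
time_s: 7.37
ee_pos: [518.6, -108.6, 106.5]
ee_rot: [-179.9, -0.1, -0.1]
force: [1.1, 5.7, 7.4]
gripper_width: 31.5
gripper_force: 20.0
```

```bash
python3 look.py side; python3 plan.py 517.2 -108.3 248.6 544.5 -38.5 9.4x15
```

```text
side t 7.367 mark 67.4 r 113 area 66 width 16.2 deg
tcp [ 521.4 -109.5  106.6] crank 252.0 F [3.9 1.8 4.1]
[[[0.29, 0.09, 0, 0, 0], [0.31, 0.04, 0, 0, 0], [0.3, -0.01, 0, 0, 0], [0.31, -0.06, 0, 0, 0], [0.28, -0.11, 0, 0, 0]]]
[[[0.27, -0.16, 0, 0, 0], [0.23, -0.2, 0, 0, 0], [0.21, -0.23, 0, 0, 0], [0.16, -0.26, 0, 0, 0], [0.11, -0.28, 0, 0, 0]]]
[[[0.07, -0.3, 0, 0, 0], [0.02, -0.31, 0, 0, 0], [-0.04, -0.31, 0, 0, 0], [-0.08, -0.29, 0, 0, 0], [-0.13, -0.28, 0, 0, 0]]]
end 29.6 609.6 -1.5
```

```bash
python3 plan.py 517.2 -108.3 248.6 544.5 -38.5 8.9x20
```

```text
[[[0.28, 0.09, 0, 0, 0], [0.28, 0.04, 0, 0, 0], [0.3, -0.01, 0, 0, 0], [0.28, -0.05, 0, 0, 0], [0.28, -0.09, 0, 0, 0]]]
[[[0.26, -0.13, 0, 0, 0], [0.23, -0.18, 0, 0, 0], [0.2, -0.2, 0, 0, 0], [0.17, -0.24, 0, 0, 0], [0.14, -0.26, 0, 0, 0]]]
[[[0.09, -0.28, 0, 0, 0], [0.04, -0.28, 0, 0, 0], [0.0, -0.3, 0, 0, 0], [-0.04, -0.28, 0, 0, 0], [-0.09, -0.28, 0, 0, 0]]]
[[[-0.13, -0.26, 0, 0, 0], [-0.17, -0.24, 0, 0, 0], [-0.2, -0.21, 0, 0, 0], [-0.24, -0.17, 0, 0, 0], [-0.25, -0.14, 0, 0, 0]]]
end 66.6 574.4 30.5
```

send_rows:
  steps:
    - [[0.28,0.09,0,0,0],[0.28,0.04,0,0,0],[0.3,-0.01,0,0,0],[0.28,-0.05,0,0,0],[0.28,-0.09,0,0,0]]

```text
time_s: 7.83
ee_pos: [574.3, -107.5, 106.5]
ee_rot: [-179.9, 0.1, -0.0]
force: [-1.8, 3.6, 9.8]
gripper_width: 31.3
gripper_force: 20.0
```

send_rows:
  steps:
    - [[0.26,-0.13,0,0,0],[0.23,-0.18,0,0,0],[0.2,-0.2,0,0,0],[0.17,-0.24,0,0,0],[0.14,-0.26,0,0,0]]

```text
time_s: 8.25
ee_pos: [614.2, -67.6, 106.5]
ee_rot: [179.9, 0.1, 0.0]
force: [-2.9, 0.8, 8.4]
gripper_width: 31.9
gripper_force: 20.0
```

send_rows:
  steps:
    - [[0.09,-0.28,0,0,0],[0.04,-0.28,0,0,0],[0.0,-0.3,0,0,0],[-0.04,-0.28,0,0,0],[-0.09,-0.28,0,0,0]]

```text
time_s: 8.67
ee_pos: [614.9, -10.8, 106.6]
ee_rot: [179.9, -0.1, 0.0]
force: [-0.0, 0.1, 7.2]
gripper_width: 31.4
gripper_force: 20.0
```

```bash
python3 look.py side; python3 plan.py 611.6 -3.5 22.1 544.5 -38.5 8.9x20
```

```text
side t 8.667 mark 159.5 r 112 area 72 width 16.4 deg
tcp [614.   -8.6 106.6] crank 23.3 F [-0.9  2.9  7.8]
[[[-0.07, -0.09, 0, 0, 0], [-0.17, -0.24, 0, 0, 0], [-0.2, -0.21, 0, 0, 0], [-0.24, -0.17, 0, 0, 0], [-0.25, -0.14, 0, 0, 0]]]
[[[-0.28, -0.09, 0, 0, 0], [-0.28, -0.05, 0, 0, 0], [-0.3, -0.01, 0, 0, 0], [-0.28, 0.04, 0, 0, 0], [-0.28, 0.09, 0, 0, 0]]]
[[[-0.26, 0.12, 0, 0, 0], [-0.24, 0.17, 0, 0, 0], [-0.22, 0.2, 0, 0, 0], [-0.17, 0.23, 0, 0, 0], [-0.15, 0.25, 0, 0, 0]]]
[[[-0.09, 0.27, 0, 0, 0], [-0.06, 0.29, 0, 0, 0], [-0.01, 0.29, 0, 0, 0], [0.03, 0.29, 0, 0, 0], [0.08, 0.28, 0, 0, 0]]]
end 200.1 474.0 -64.3
```

```bash
python3 plan.py 614 -10.3 22.1 544.5 -38.5 8.6x20
```

```text
[[[-0.13, -0.25, 0, 0, 0], [-0.16, -0.23, 0, 0, 0], [-0.19, -0.21, 0, 0, 0], [-0.22, -0.17, 0, 0, 0], [-0.25, -0.14, 0, 0, 0]]]
[[[-0.26, -0.09, 0, 0, 0], [-0.28, -0.06, 0, 0, 0], [-0.28, -0.02, 0, 0, 0], [-0.28, 0.03, 0, 0, 0], [-0.27, 0.06, 0, 0, 0]]]
[[[-0.26, 0.11, 0, 0, 0], [-0.24, 0.14, 0, 0, 0], [-0.22, 0.18, 0, 0, 0], [-0.19, 0.21, 0, 0, 0], [-0.15, 0.24, 0, 0, 0]]]
[[[-0.12, 0.25, 0, 0, 0], [-0.07, 0.27, 0, 0, 0], [-0.04, 0.28, 0, 0, 0], [0.01, 0.28, 0, 0, 0], [0.04, 0.28, 0, 0, 0]]]
end 194.1 471.6 -56.7
```

send_rows:
  steps:
    - [[-0.13,-0.25,0,0,0],[-0.16,-0.23,0,0,0],[-0.19,-0.21,0,0,0],[-0.22,-0.17,0,0,0],[-0.25,-0.14,0,0,0]]

```text
time_s: 9.13
ee_pos: [577.1, 29.7, 106.6]
ee_rot: [180.0, -0.1, 0.0]
force: [0.6, 1.1, 6.3]
gripper_width: 31.2
gripper_force: 20.0
```

send_rows:
  steps:
    - [[-0.26,-0.09,0,0,0],[-0.28,-0.06,0,0,0],[-0.28,-0.02,0,0,0],[-0.28,0.03,0,0,0],[-0.27,0.06,0,0,0]]

```text
time_s: 9.55
ee_pos: [521.3, 33.1, 106.6]
ee_rot: [-180.0, -0.1, 0.0]
force: [-0.1, 0.5, 7.4]
gripper_width: 31.4
gripper_force: 20.0
```

send_rows:
  steps:
    - [[-0.26,0.11,0,0,0],[-0.24,0.14,0,0,0],[-0.22,0.18,0,0,0],[-0.19,0.21,0,0,0],[-0.15,0.24,0,0,0]]

```text
time_s: 9.97
ee_pos: [478.7, -3.0, 106.6]
ee_rot: [180.0, -0.0, 0.0]
force: [-0.5, 0.7, 7.9]
gripper_width: 31.7
gripper_force: 20.0
```

send_rows:
  steps:
    - [[-0.12,0.25,0,0,0],[-0.07,0.27,0,0,0],[-0.04,0.28,0,0,0],[0.01,0.28,0,0,0],[0.04,0.28,0,0,0]]

```text
time_s: 10.38
ee_pos: [472.5, -57.9, 106.6]
ee_rot: [180.0, -0.1, 0.0]
force: [4.0, 1.9, 4.8]
gripper_width: 31.1
gripper_force: 20.0
```

```bash
python3 look.py side; python3 plan.py 471.6 -56.7 194.1 544.5 -38.5 8.6x20
```

```text
tcp [473.2 -59.7 106.6] crank 196.5 F [ 1.4 -2.2  6.7]
[[[0.09, 0.27, 0, 0, 0], [0.13, 0.25, 0, 0, 0], [0.16, 0.23, 0, 0, 0], [0.2, 0.2, 0, 0, 0], [0.22, 0.17, 0, 0, 0]]]
[[[0.25, 0.13, 0, 0, 0], [0.27, 0.1, 0, 0, 0], [0.27, 0.06, 0, 0, 0], [0.28, 0.01, 0, 0, 0], [0.28, -0.03, 0, 0, 0]]]
[[[0.27, -0.07, 0, 0, 0], [0.26, -0.11, 0, 0, 0], [0.24, -0.15, 0, 0, 0], [0.22, -0.18, 0, 0, 0], [0.18, -0.21, 0, 0, 0]]]
[[[0.15, -0.24, 0, 0, 0], [0.12, -0.25, 0, 0, 0], [0.07, -0.27, 0, 0, 0], [0.04, -0.28, 0, 0, 0], [-0.01, -0.28, 0, 0, 0]]]
end 6.1 619.2 -30.7
```

send_rows:
  steps:
    - [[0.09,0.27,0,0,0],[0.13,0.25,0,0,0],[0.16,0.23,0,0,0],[0.2,0.2,0,0,0],[0.22,0.17,0,0,0]]

```text
time_s: 10.85
ee_pos: [505.1, -102.0, 106.5]
ee_rot: [-179.9, -0.1, -0.1]
force: [3.7, 5.0, 5.5]
gripper_width: 31.4
gripper_force: 20.0
```

send_rows:
  steps:
    - [[0.25,0.13,0,0,0],[0.27,0.1,0,0,0],[0.27,0.06,0,0,0],[0.28,0.01,0,0,0],[0.28,-0.03,0,0,0]]

```text
time_s: 11.27
ee_pos: [558.1, -112.2, 106.5]
ee_rot: [-179.9, 0.0, -0.0]
force: [-1.5, 4.8, 8.1]
gripper_width: 31.1
gripper_force: 20.0
```

```bash
python3 look.py side; python3 plan.py 552.8 -113.1 280.1 544.5 -38.5 8.6x20
```

```text
side t 11.267 mark 337.9 r 112 area 54 width 15.9 deg
tcp [ 560.6 -111.7  106.5] crank 282.4 F [3.  4.4 7.3]
[[[0.39, -0.09, 0, 0, 0], [0.26, -0.11, 0, 0, 0], [0.24, -0.15, 0, 0, 0], [0.22, -0.18, 0, 0, 0], [0.18, -0.21, 0, 0, 0]]]
[[[0.15, -0.24, 0, 0, 0], [0.12, -0.25, 0, 0, 0], [0.07, -0.27, 0, 0, 0], [0.04, -0.28, 0, 0, 0], [-0.01, -0.28, 0, 0, 0]]]
[[[-0.05, -0.28, 0, 0, 0], [-0.1, -0.27, 0, 0, 0], [-0.13, -0.25, 0, 0, 0], [-0.16, -0.22, 0, 0, 0], [-0.2, -0.2, 0, 0, 0]]]
[[[-0.23, -0.17, 0, 0, 0], [-0.24, -0.13, 0, 0, 0], [-0.27, -0.1, 0, 0, 0], [-0.28, -0.05, 0, 0, 0], [-0.28, -0.01, 0, 0, 0]]]
end 92.1 541.6 36.5
```

send_rows:
  steps:
    - [[0.27,-0.07,0,0,0],[0.26,-0.11,0,0,0],[0.24,-0.15,0,0,0],[0.22,-0.18,0,0,0],[0.18,-0.21,0,0,0]]

```text
time_s: 11.73
ee_pos: [604.6, -83.9, 106.6]
ee_rot: [180.0, 0.1, -0.0]
force: [-1.8, 1.2, 9.5]
gripper_width: 31.5
gripper_force: 20.0
```

send_rows:
  steps:
    - [[0.15,-0.24,0,0,0],[0.12,-0.25,0,0,0],[0.07,-0.27,0,0,0],[0.04,-0.28,0,0,0],[-0.01,-0.28,0,0,0]]

```text
time_s: 12.15
ee_pos: [619.8, -31.3, 106.6]
ee_rot: [179.9, -0.0, 0.0]
force: [-0.7, -0.8, 7.9]
gripper_width: 31.4
gripper_force: 20.0
```

send_rows:
  steps:
    - [[-0.05,-0.28,0,0,0],[-0.1,-0.27,0,0,0],[-0.13,-0.25,0,0,0],[-0.16,-0.22,0,0,0],[-0.2,-0.2,0,0,0]]

```text
time_s: 12.57
ee_pos: [594.8, 18.0, 106.6]
ee_rot: [180.0, -0.2, 0.0]
force: [0.8, 0.8, 6.7]
gripper_width: 31.3
gripper_force: 20.0
```

send_rows:
  steps:
    - [[-0.23,-0.17,0,0,0],[-0.24,-0.13,0,0,0],[-0.27,-0.1,0,0,0],[-0.28,-0.05,0,0,0],[-0.28,-0.01,0,0,0]]

```text
time_s: 12.98
ee_pos: [542.1, 36.8, 106.6]
ee_rot: [-180.0, -0.1, 0.0]
force: [0.6, 1.6, 7.4]
gripper_width: 31.2
gripper_force: 20.0
```

```bash
python3 look.py side; python3 plan.py 541.6 36.5 92.1 544.5 -38.5 8.6x30
```

```text
side t 12.983 mark 92.5 r 112 area 72 width 16.7 deg
tcp [539.2  36.6 106.5] crank 94.0 F [-2.9  3.2  9.6]
[[[-0.28, 0.03, 0, 0, 0], [-0.27, 0.08, 0, 0, 0], [-0.25, 0.11, 0, 0, 0], [-0.24, 0.15, 0, 0, 0], [-0.22, 0.18, 0, 0, 0]]]
[[[-0.18, 0.21, 0, 0, 0], [-0.15, 0.24, 0, 0, 0], [-0.11, 0.26, 0, 0, 0], [-0.07, 0.27, 0, 0, 0], [-0.03, 0.28, 0, 0, 0]]]
[[[0.01, 0.28, 0, 0, 0], [0.05, 0.28, 0, 0, 0], [0.1, 0.26, 0, 0, 0], [0.13, 0.25, 0, 0, 0], [0.17, 0.23, 0, 0, 0]]]
[[[0.2, 0.2, 0, 0, 0], [0.23, 0.16, 0, 0, 0], [0.25, 0.13, 0, 0, 0], [0.26, 0.09, 0, 0, 0], [0.28, 0.05, 0, 0, 0]]]
[[[0.28, 0.01, 0, 0, 0], [0.28, -0.04, 0, 0, 0], [0.27, -0.07, 0, 0, 0], [0.26, -0.12, 0, 0, 0], [0.23, -0.15, 0, 0, 0]]]
[[[0.21, -0.19, 0, 0, 0], [0.19, -0.21, 0, 0, 0], [0.14, -0.24, 0, 0, 0], [0.11, -0.26, 0, 0, 0], [0.07, -0.27, 0, 0, 0]]]
end 350.1 618.4 -51.5
```

send_rows:
  steps:
    - [[-0.28,0.03,0,0,0],[-0.27,0.08,0,0,0],[-0.25,0.11,0,0,0],[-0.24,0.15,0,0,0],[-0.22,0.18,0,0,0]]

```text
time_s: 13.45
ee_pos: [491.1, 14.1, 106.6]
ee_rot: [180.0, -0.0, 0.0]
force: [1.0, -1.0, 6.0]
gripper_width: 31.6
gripper_force: 20.0
```

send_rows:
  steps:
    - [[-0.18,0.21,0,0,0],[-0.15,0.24,0,0,0],[-0.11,0.26,0,0,0],[-0.07,0.27,0,0,0],[-0.03,0.28,0,0,0]]

```text
time_s: 13.87
ee_pos: [469.9, -37.0, 106.6]
ee_rot: [179.9, -0.1, 0.0]
force: [1.7, 0.3, 7.4]
gripper_width: 31.4
gripper_force: 20.0
```

send_rows:
  steps:
    - [[0.01,0.28,0,0,0],[0.05,0.28,0,0,0],[0.1,0.26,0,0,0],[0.13,0.25,0,0,0],[0.17,0.23,0,0,0]]

```text
time_s: 14.28
ee_pos: [489.4, -88.9, 106.5]
ee_rot: [-180.0, -0.1, -0.0]
force: [3.2, 3.3, 6.0]
gripper_width: 31.7
gripper_force: 20.0
```

send_rows:
  steps:
    - [[0.2,0.2,0,0,0],[0.23,0.16,0,0,0],[0.25,0.13,0,0,0],[0.26,0.09,0,0,0],[0.28,0.05,0,0,0]]

```text
time_s: 14.7
ee_pos: [537.7, -113.1, 106.5]
ee_rot: [-179.9, -0.0, -0.1]
force: [-0.0, 6.0, 8.0]
gripper_width: 32.0
gripper_force: 20.0
```

```bash
python3 look.py side; cat > sim.py <<'E'
import numpy as np
from scipy.optimize import least_squares
# crank history: (t_start,[deg per row]) then holds
def hist(segs,extra=[]):
    H=[]
    for t,r in segs+extra:
        for i,d in enumerate(r):H.append((t+i/12,t+(i+1)/12,np.radians(d)*12))
    return H
SEG=[(3.0,[4,7]+[10]*13),(4.35,[8.5]*10),(5.233,[8.5]*10),(6.117,[9.4]*15),(7.417,[8.9]*15),(8.717,[8.6]*20),(10.433,[8.6]*10),(11.317,[8.6]*20),(13.033,[8.6]*20)]
OBS=[(2.95,155.4,1),(4.25,216.2,3),(4.30,220.3,1),(6.067,334.2,3),(7.367,427.4,1),(8.667,519.5,1),(11.267,697.9,1),(12.983,812.5,1)]
def run(p,H,T,dt=1/240,obs=(),th0=155.4,full=False):
    I,Td,c=p;w=0;th=np.radians(th0);t=3.0;out=[];j=0;n=int(round((T-3)/dt));ts=[];ws=[];tt=[]
    for k in range(n+1):
        ts.append(t);ws.append(w);tt.append(np.degrees(th))
        while j<len(H)-1 and t>=H[j][1]-1e-9:j+=1
        wc=H[j][2] if H[j][0]-1e-9<=t<H[j][1]-1e-9 else 0
        a=.055*(wc-w)-c*w
        if abs(w)<1e-3 and abs(a)<=Td:w=0
        else:
            s=np.sign(w) if abs(w)>=1e-3 else np.sign(a);w2=w+(a-s*Td)/I*dt
            w=0 if w*w2<0 else w2
        th+=w*dt;t+=dt
    return np.array(ts),np.array(ws),np.array(tt)
def fit(segs=SEG,obs=OBS):
    H=hist(segs);O=np.array(obs)
    def f(p):
        ts,ws,tt=run((p[0]*.04,p[1]*.035,.012),H,O[-1,0]+.05,th0=p[2]);return np.r_[(np.interp(O[:,0],ts,tt)-O[:,1])/O[:,2],(p[0]-1)/.2]
    r=least_squares(f,[1,.6,155.4],diff_step=.02,bounds=([.6,.2,150],[1.4,2.1,160]));return r
E
python3 - <<'E'
from sim import *
r=fit();print(r.x,np.round(r.fun,1))
ts,ws,tt=run((r.x[0]*.04,r.x[1]*.035,.012),hist(SEG),14.75,th0=r.x[2]);k=(ws>1.0)&(ws<1.4);print(ts[ws>1][0],ws.max(),'min after 6',ws[(ts>5.2)].min(),ws[-1],tt[-1]-720)
E
```

```text
side t 14.700 mark 210.7 r 109 area 65 width 17.2 deg
tcp [ 540.3 -113.2  106.6] crank 266.8 F [4.7 4.3 5.8]
[  0.81436742   0.47514331 155.53797271] [ 0.1  0.1 -0.1  0.1 -0.3  0.5 -0.8  0.5 -0.9]
3.6458333333333655 1.342445553571456 min after 6 1.0311037169022768 1.0812783427987982 213.38806183642623
```

```bash
python3 - <<'E'
from sim import *
r=fit(obs=OBS+[(14.7,930.7,1)]);print(r.x,np.round(r.fun[-2],1))
p=(r.x[0]*.04,r.x[1]*.035,.012)
for a in range(8,22):
    R=[8.6]*a+[6]*5+[4,2]
    ts,ws,tt=run(p,hist(SEG,[(14.75,R)]),19,th0=r.x[2]);print(a,len(R),round(tt[-1]-720,1),round(ts[ws>0][-1]-14.75-len(R)/12,2),end=' | ')
E
python3 plan.py 536.8 -113.1 264.1 544.5 -38.5 8.6x14,6x5,4,2 | head -2
```

```text
[  0.81850348   0.47379578 155.54952556] -0.3
8 15 302.4 0.68 | 9 16 308.3 0.68 | 10 17 314.1 0.68 | 11 18 320.0 0.68 | 12 19 325.9 0.68 | 13 20 331.7 0.68 | 14 21 337.6 0.68 | 15 22 343.5 0.68 | 16 23 349.4 0.68 | 17 24 355.2 0.68 | 18 25 361.1 0.68 | 19 26 367.0 0.68 | 20 27 372.9 0.68 | 21 28 378.7 0.68 | [[[0.28, 0.01, 0, 0, 0], [0.28, -0.04, 0, 0, 0], [0.27, -0.07, 0, 0, 0], [0.26, -0.12, 0, 0, 0], [0.23, -0.15, 0, 0, 0]]]
[[[0.21, -0.19, 0, 0, 0], [0.19, -0.21, 0, 0, 0], [0.14, -0.24, 0, 0, 0], [0.11, -0.26, 0, 0, 0], [0.07, -0.27, 0, 0, 0]]]
```

```bash
python3 plan.py 536.8 -113.1 264.1 544.5 -38.5 8.6x16,6x5,4,2,0x2
```

```text
[[[0.28, 0.01, 0, 0, 0], [0.28, -0.04, 0, 0, 0], [0.27, -0.07, 0, 0, 0], [0.26, -0.12, 0, 0, 0], [0.23, -0.15, 0, 0, 0]]]
[[[0.21, -0.19, 0, 0, 0], [0.19, -0.21, 0, 0, 0], [0.14, -0.24, 0, 0, 0], [0.11, -0.26, 0, 0, 0], [0.07, -0.27, 0, 0, 0]]]
[[[0.03, -0.28, 0, 0, 0], [-0.02, -0.28, 0, 0, 0], [-0.05, -0.28, 0, 0, 0], [-0.1, -0.26, 0, 0, 0], [-0.14, -0.25, 0, 0, 0]]]
[[[-0.17, -0.22, 0, 0, 0], [-0.14, -0.14, 0, 0, 0], [-0.15, -0.13, 0, 0, 0], [-0.16, -0.1, 0, 0, 0], [-0.18, -0.09, 0, 0, 0]]]
[[[-0.18, -0.08, 0, 0, 0], [-0.12, -0.03, 0, 0, 0], [-0.07, -0.02, 0, 0, 0], [0.0, 0.0, 0, 0, 0], [0.0, 0.0, 0, 0, 0]]]
end 77.7 560.4 34.9
```

send_rows:
  steps:
    - [[0.28,0.01,0,0,0],[0.28,-0.04,0,0,0],[0.27,-0.07,0,0,0],[0.26,-0.12,0,0,0],[0.23,-0.15,0,0,0]]

```text
time_s: 15.17
ee_pos: [589.8, -98.5, 106.5]
ee_rot: [-180.0, 0.1, -0.0]
force: [-2.0, 1.6, 8.8]
gripper_width: 31.3
gripper_force: 20.0
```

send_rows:
  steps:
    - [[0.21,-0.19,0,0,0],[0.19,-0.21,0,0,0],[0.14,-0.24,0,0,0],[0.11,-0.26,0,0,0],[0.07,-0.27,0,0,0]]

```text
time_s: 15.58
ee_pos: [618.9, -52.1, 106.5]
ee_rot: [179.9, 0.0, 0.0]
force: [-2.2, -1.4, 7.7]
gripper_width: 31.6
gripper_force: 20.0
```

send_rows:
  steps:
    - [[0.03,-0.28,0,0,0],[-0.02,-0.28,0,0,0],[-0.05,-0.28,0,0,0],[-0.1,-0.26,0,0,0],[-0.14,-0.25,0,0,0]]

```text
time_s: 16.0
ee_pos: [608.3, 2.2, 106.6]
ee_rot: [179.9, -0.1, 0.0]
force: [1.0, -0.5, 6.6]
gripper_width: 31.6
gripper_force: 20.0
```

send_rows:
  steps:
    - [[-0.17,-0.22,0,0,0],[-0.14,-0.14,0,0,0],[-0.15,-0.13,0,0,0],[-0.16,-0.1,0,0,0],[-0.18,-0.09,0,0,0]]

```text
time_s: 16.42
ee_pos: [576.4, 29.9, 106.6]
ee_rot: [-180.0, -0.2, 0.0]
force: [2.2, 2.9, 7.2]
gripper_width: 32.0
gripper_force: 20.0
```

send_rows:
  steps:
    - [[-0.18,-0.08,0,0,0],[-0.12,-0.03,0,0,0],[-0.07,-0.02,0,0,0],[0,0,0,0,0],[0,0,0,0,0]]

```text
time_s: 16.83
ee_pos: [560.9, 35.1, 106.6]
ee_rot: [-180.0, -0.1, 0.0]
force: [-0.5, 2.6, 6.9]
gripper_width: 31.6
gripper_force: 20.0
```

send_rows:
  steps:
    - [[0,0,0,0,0],[0,0,0,0,0],[0,0,0,0,0],[0,0,0,0,0],[0,0,0,0,0]]

```text
time_s: 17.25
ee_pos: [561.4, 35.0, 106.6]
ee_rot: [-180.0, -0.1, -0.0]
force: [1.6, 2.9, 7.5]
gripper_width: 31.5
gripper_force: 20.0
```

send_rows:
  steps:
    - [[0,0,0,0,0],[0,0,0,0,0],[0,0,0,0,0],[0,0,0,0,0],[0,0,0,0,0]]

```text
time_s: 17.67
ee_pos: [561.4, 35.0, 106.6]
ee_rot: [-180.0, -0.1, -0.0]
force: [0.6, 3.2, 7.9]
gripper_width: 31.5
gripper_force: 20.0
```

```bash
python3 look.py; python3 look.py; python3 - <<'E'
from h import *
A=np.array([544.5,-38.5])
c,d=(cv2.resize(np.load(f'pics/last_{n}.npz')['pixels'][y0:y0+80,x0:x0+80,::-1],None,fx=5,fy=5,interpolation=cv2.INTER_CUBIC) for n,x0,y0 in(("scene",265,215),("side",235,165)))
cv2.imwrite('pics/g3.png',np.hstack([c,d]))
E
```

```text
scene t 17.667 mark 349.3 r 111 area 119 width 17.3 deg
tcp [561.4  35.  106.6] crank 77.0 F [0.5 2.4 7.4]
scene t 17.767 mark 349.3 r 111 area 119 width 17.3 deg
tcp [561.4  35.  106.6] crank 77.0 F [1.1 2.4 7.5]
```

View pics/g3.png

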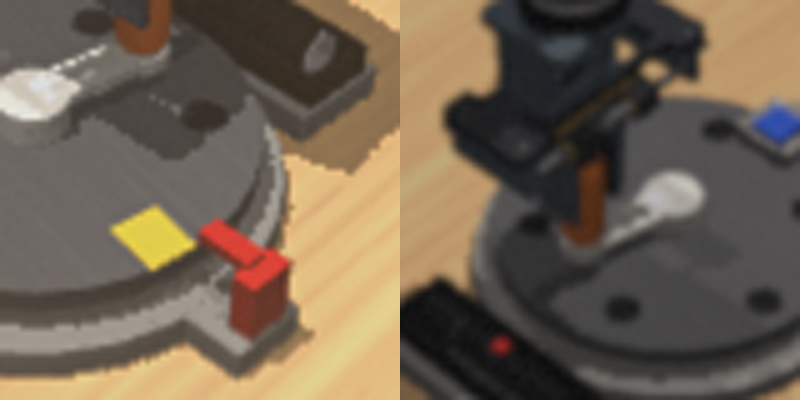

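The pictures show the disc at rest, with the mark at crop (153,240), about 10° clockwise of the pointer tip at crop (212,232). Next I'll measure the pointer's direction.

```bash
python3 - <<'E'
from h import *
from sim import *
A=np.array([544.5,-38.5])
f=dict(np.load('pics/last_scene.npz'))
m=blobs(f,(0,150,170),(5,255,255),(290,240,335,290),8)[0][2]  # lit top faces
P=pts(f,m)
print('z',np.percentile(P[:,2],[5,25,50,75,95]))
v,u=np.nonzero(m);q=onplane(f,np.c_[u,v].astype(float),62)[:,:2]-A
r=np.hypot(*q.T)
for a,b in((125,135),(135,145),(145,155),(155,165),(165,175),(120,180)):
    k=(r>=a)&(r<b)
    if k.any():
        c=q[k].mean(0);print(a,k.sum(),'ang %.1f'%np.degrees(np.arctan2(c[1],c[0])))
# shoe window direction
for nm,roi in(('scene0',(215,185,345,295)),('side0',(235,170,340,265))):
    g=dict(np.load(f'pics/{nm}.npz'));c=blobs(g,(105,120,60),(125,255,255),roi)[0][0];d=onplane(g,[c],66)[0,:2]-A;print(nm,'shoe',d,np.degrees(np.arctan2(d[1],d[0]))+90)
# pulses
p=(.8185*.04,.4738*.035,.012)
for R in([4,4],[4,6,4],[5,5,5],[6,6,4],[6,6,6],[4,4,4,4],[6,6,6,4],[6]*4,[5]*4,[5]*5):
    ts,ws,tt=run(p,hist([(3.0,R)]),6,th0=0);print(R,round(tt[-1],1))
E
```

```text
z [58.92279637 60.97976888 62.67831558 63.99822377 65.2661317 ]
125 6 ang -2.0
135 14 ang -1.6
145 15 ang -1.9
155 16 ang -2.0
165 30 ang -3.3
120 92 ang -2.6
scene0 shoe [  -4.47799864 -112.71292107] -2.2751212273201276
side0 shoe [  -5.06094154 -110.33934686] -2.6261484175313257
[4, 4] 1.3
[4, 6, 4] 3.5
[5, 5, 5] 4.0
[6, 6, 4] 4.6
[6, 6, 6] 5.6
[4, 4, 4, 4] 4.0
[6, 6, 6, 4] 7.4
[6, 6, 6, 6] 8.5
[5, 5, 5, 5] 6.2
[5, 5, 5, 5, 5] 8.5
```

```bash
python3 plan.py 560.4 34.9 77.7 544.5 -38.5 5x5
```

```text
[[[-0.16, -0.02, 0, 0, 0], [-0.16, -0.02, 0, 0, 0], [-0.17, 0.0, 0, 0, 0], [-0.16, 0.02, 0, 0, 0], [-0.16, 0.03, 0, 0, 0]]]
end 102.7 528.0 34.5
```

send_rows:
  steps:
    - [[-0.16,-0.02,0,0,0],[-0.16,-0.02,0,0,0],[-0.17,0,0,0,0],[-0.16,0.02,0,0,0],[-0.16,0.03,0,0,0]]

```text
time_s: 18.28
ee_pos: [528.4, 34.9, 106.6]
ee_rot: [-179.9, -0.1, -0.0]
force: [-0.6, 3.8, 7.8]
gripper_width: 31.2
gripper_force: 20.0
```

send_rows:
  steps:
    - [[0,0,0,0,0],[0,0,0,0,0],[0,0,0,0,0],[0,0,0,0,0],[0,0,0,0,0]]

```text
time_s: 18.7
ee_pos: [528.3, 34.9, 106.6]
ee_rot: [-179.9, -0.0, -0.0]
force: [-1.0, 3.9, 8.8]
gripper_width: 31.7
gripper_force: 20.0
```

send_rows:
  steps:
    - [[0,0,0,0,0],[0,0,0,0,0],[0,0,0,0,0],[0,0,0,0,0],[0,0,0,0,0]]

```text
time_s: 19.12
ee_pos: [528.4, 34.9, 106.6]
ee_rot: [-179.9, -0.0, -0.0]
force: [-1.5, 3.2, 9.4]
gripper_width: 31.5
gripper_force: 20.0
```

```bash
python3 look.py; python3 - <<'E'
from workcell import env
from h import *
f=env.grab_frame('wrist');np.savez('pics/w2.npz',**f)
c=cv2.resize(np.load('pics/last_scene.npz')['pixels'][225:305,270:350,::-1],None,fx=5,fy=5,interpolation=cv2.INTER_CUBIC)
w=cv2.resize(f['pixels'][:,:,::-1],(400,300));w=np.vstack([w,np.zeros((100,400,3),np.uint8)])
cv2.imwrite('pics/g4.png',np.hstack([c,w]))
E
```

```text
scene t 19.117 mark 357.8 r 109 area 99 width 16.2 deg
tcp [528.3  34.9 106.6] crank 102.4 F [-1.3  3.3  9.1]
```

View pics/g4.png

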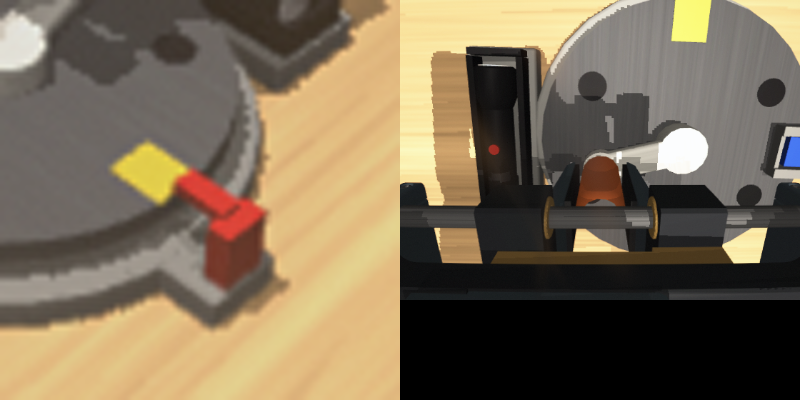

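The mark at crop (150,172) lies in line with the pointer bar, from (190,185) to (240,215). I'll cross-check with the wrist view.

```bash
python3 - <<'E'
from h import *
f=dict(np.load('pics/w2.npz'))
m=blobs(f,(20,110,80),(34,255,255),(370,0,445,65))[0][2];v,u=np.nonzero(m)
q=onplane(f,np.c_[u,v].astype(float),50)[:,:2]
for A in((544.5,-38.5),(543.5,-37),(547.5,-41.3)):
    d=q-A;k=d[:,0]<d[:,0].max()-2;c=d[k].mean(0);print(A,np.degrees(np.arctan2(c[1],c[0])))
rows=np.unique(v);mid=[(u[v==r].min()+u[v==r].max())/2 for r in rows[2:-5]]
Q=onplane(f,np.c_[mid,rows[2:-5]],50)[:,:2];s=np.polyfit(Q[:,0],Q[:,1],1);print('edge-line dir',np.degrees(np.arctan(s[0])),'y at axis x',np.polyval(s,544.5))
h=blobs(f,(0,0,200),(179,40,255),(440,160,510,260))[0]
e=max(cv2.findContours(h[2].astype(np.uint8),0,cv2.CHAIN_APPROX_NONE)[0],key=len)[:,0];e=e[e[:,0]>h[0][0]]
print('hub',onplane(f,[cv2.fitEllipse(e.astype(np.float32))[0]],73))
g=dict(np.load('pics/last_scene.npz'));m=blobs(g,(0,150,170),(5,255,255),(290,240,335,290),8)[0][2];v,u=np.nonzero(m);q=onplane(g,np.c_[u,v].astype(float),60)[:,:2];r=np.hypot(*(q-[544.5,-38.5]).T);q=q[(r<160)]
s=np.polyfit(q[:,0],q[:,1],1);print('pointer bar mean',q.mean(0))
E
```

```text
(544.5, -38.5) -0.9857680662656764
(543.5, -37) -1.7676483547193627
(547.5, -41.3) 0.5196629015922233
edge-line dir -1.9089384860989835 y at axis x -36.67314054530002Traceback (most recent call last):
  File "<stdin>", line 9, in <module>
IndexError: list index out of range
```

send_rows:
  steps:
    - [[0,0,0,0,0.45],[0,0,0,0,0.6],[0,0,0,0,0.8],[0,0,0,0,0.8],[0,0,0,0,0.8]]

```text
time_s: 19.68
ee_pos: [527.3, 34.2, 105.4]
ee_rot: [180.0, 0.1, -0.0]
force: [0.7, 0.1, 0.0]
gripper_width: 62.0
gripper_force: 0.0
```

send_rows:
  steps:
    - [[0,0,-0.3,0,0.8],[0,0,-0.7,0,0.8],[0,0,-0.8,0,0.8],[0,0,-0.8,0,0.8],[0,0,-0.5,0,0.8]]

```text
time_s: 20.1
ee_pos: [528.6, 34.3, 233.0]
ee_rot: [180.0, -0.2, -0.0]
force: [0.6, -1.1, -0.1]
gripper_width: 72.9
gripper_force: 0.0
```

send_rows:
  steps:
    - [[-0.6,0,0,0,0.8],[-0.8,0,0,0,0.8],[-0.8,0,0,0,0.8],[-0.4,0,0,0,0.8],[0,0,0,0,0.8]]

```text
time_s: 20.52
ee_pos: [420.1, 34.3, 229.9]
ee_rot: [180.0, 0.1, 0.0]
force: [-0.4, -0.2, -1.1]
gripper_width: 72.9
gripper_force: 0.0
```

```bash
python3 look.py; python3 - <<'E'
from workcell import env
from h import *
f=env.grab_frame('wrist');np.savez('pics/w3.npz',**f)
g=env.grab_frame('scene')['pixels']
w=cv2.resize(f['pixels'][:,:,::-1],(400,300));w2=cv2.resize(g[:,:,::-1],(400,300))
cv2.imwrite('pics/g5.png',np.hstack([w2,w]))
E
```

```text
scene t 20.517 mark 357.9 r 109 area 98 width 16.2 deg
side t 20.567 mark 358.1 r 112 area 54 width 15.2 deg
tcp [424.   34.4 230.2] crank 148.8 F [-0.3 -0.3  1.1]
```

View pics/g5.png

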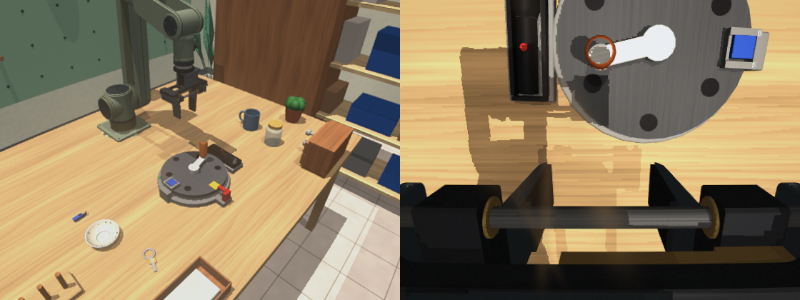

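The gripper is clear, the disc is at rest with its mark at 358° (pointer about 357.8°), and nothing else on the ledge has moved.

```bash
python3 -c "
from workcell import env
print(env.job_done())"
```

```text
the job is handed in; nothing more can be done
None
```

The flywheel stayed between about 1.03 and 1.34 rad/s (fitted model, camera-checked) for about 11 s, then stopped with the mark within about 1° of the pointer; I let go of the handle, backed off and handed the job in at about 21 s, verdict not shown.

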